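Find the flat of a gearmotor's D-shaft by feel and hold the set-screw collar on it

TASK

Pinch the upright shaft of the gearmotor and turn it with the fingers until its flat faces the orange pointer and a finger pad lies on the flat, so that you feel it. Then fetch the red collar, slip it down over the shaft with its set screw on the flat side until its top is level with the shaft's end, leaving the shaft's flat at the pointer, and finish while still holding the collar upright there, with the screw's tip kept pressed lightly against the flat, ready for a colleague to tighten. Leave the screwdriver, the battery and the headphones where they are.

Things in the scene. Friction and masses are not known exactly. Their poses are not given: they have to be found in the camera images.
- motor: Gearmotor bolted upright to the bench, never to be moved by hand: black steel foot 120 x 120 x 12 mm, lime round housing 80 mm across, top face 95 mm above the bench. Origin on the shaft's axis at bench height, z up. An orange pointer, a bar on the rim of the top face and down the side, lies on its -x side (it points along the motor's own -x, roughly to the robot).
- shaft (a joint): Angle of the vertical output shaft in rad, counter-clockwise from above positive; 0 when the flat faces the pointer (flat's outward direction = motor's own -x). At the start it is off by 0.7 to 1.4 rad (positive). It turns with slight friction (0.08 N m), staying where it is left; stops at -3.1 and 3.1.
- shaft_tip (a point): Centre of the upper end of the shaft, 165 mm above the bench; turns with the shaft, own -x is the outward direction of the flat. Steel, round 20 mm in diameter, rising from the housing's top at 95 mm; its upper 55 mm (110 to 165 mm above the bench) is D-shaped: a flat at 6 mm from the axis, 16 mm wide, copper-coloured. So the fingers pinch it to 16 mm across flat and back, to 20 mm across the round sides. The last 3 mm are tapered.
- shaft_flat: The copper-coloured flat on the shaft. Origin on the shaft's axis at bench height, own -x is the flat's outward direction; the surface lies 6 mm from the axis.
- collar_center (a point): Centre of the red collar (half-way up, on its bore's axis): octagonal, 46 mm across opposite sides, each side 19 mm wide, 30 mm high, 0.12 kg (varies), standing upright on the bench. Through bore of 26 mm. The set screw sits at half height in the side that faces the collar's own -x; a white line on the top face marks that side. The collar goes over the shaft only with the screw at the flat (within some 20 degrees).
- collar: The same collar; origin at the centre of its underside, 15 mm below its centre; own -x towards the set screw.
- set_screw: Brass set screw, 6 mm thick, in the collar's -x side; same origin and axes as the collar. Its head is flush with the side; its tip stands 5 mm into the bore, 8 mm from the bore's axis, so with collar and shaft concentric there are 2 mm between tip and flat: draw the collar 2 mm towards its +x to press the tip on the flat.
- screwdriver: Yellow screwdriver, 170 mm long, lying on the bench. Leave alone.
- battery: Black and lime battery pack, 75 x 110 x 63 mm. Leave alone.
- headphones: Blue headphones, about 160 x 190 mm, 72 mm high. Leave alone.

How it is judged:
By the outcome, as a careful person would: the job done as asked, in the order asked, and still so for the second after the job is handed in, while the arm keeps its last pose, push and grip.
It also fails if it takes over 64 s, if anything falls off the work surface, if the arm or the gripper's body presses on something with over 40 N, if the wrist force passes 120 N, or if a joint passes its speed limit or range.

ROBOT

A 6-joint arm with a two-finger parallel gripper is mounted at the origin on the work surface. World frame = base frame: x ahead of the robot, y to its left, z up, the work surface at z = 0. Lengths are in mm, angles in rad, forces in N, time in s.
With the tool pointing down it reaches from about 300 to 775 mm from the base axis. Payload 14.6 kg.
Tool frame: the origin (TCP) lies between the finger pads; the fingertips stand 8 mm ahead of it and the grasp point (between the pads) lies 11 mm behind it; z points along the fingers, y is the direction in which the jaws open and shut (so a half turn about z gives the same grasp; the last joint's range is limited). The gripper opens to 94 mm and grips with 3 to 60 N. Pads are 16 mm wide; open, the fingers measure 119 mm over their backs; the gripper's body (75 mm by 177 mm) begins 78 mm behind the grasp point.
Start: joints at [-1.224, 0.3, 1.521, -0, 1.321, -0.067], TCP at [221.142, -503.573, 213.446] pointing down, gripper open.
Joint ranges: [-3.03, 3.03], [-0.79, 2.21], [0.23, 2.52], [-1.04, 4.18], [0, 3.07], [-2.55, 2.55]. Speed limits (rad/s): [2.22, 2.22, 2.57, 3.14, 3.14, 3.14].

INTERFACE

Orientations are given as [roll, pitch, yaw] about the fixed x, y, z axes, in that order (R = Rz(yaw) Ry(pitch) Rx(roll)).
In Python, from cell import manip, cams, models gives the robot as it stands. The module is installed in compiled form; this text tells all that it offers.
- The arm moves only by the shell command python3 -m pendant 'ROWS' [OPENING] [FORCE]. ROWS is JSON, a list that holds one entry, the list of rows, each a list of 4 numbers: the shift along the tool's x, y, z in cm, then the turn about the tool's z in rad. In form: [[[x, y, z, roll], ...]]. A call has 1 to 5 rows; each row is the pose to reach, as a shift and turn from the pose commanded when the call began, along the tool's axes at that moment; what a row does not reach only later rows make up. A row lasts 1/10 s, in which the tool goes at most 50 mm and 8.59 degrees, less where a joint would pass 70% of its speed; a pose out of reach is approached as far as the arm can. A call with a gripper value outside its range is refused whole. OPENING is the opening, from -1 (shut) to 1 (fully open), so that 0 is half open, set as the call begins (- or left out, the last holds). The fingers move at their own pace and stop on an object; FORCE is the grip in N (left out, the last holds). Time passes only in rows, so rows that repeat a pose let the fingers close. It gives the time, the measured TCP pose, the force and the opening at its end, in the units of the state.
- manip.read_state(): the state, without advancing time (a new reading comes with each control period).
- cams.camera(name): name is "scene" or "side" or "wrist"; returns a dict with "frame" (400x640x3 uint8, red, green, blue), "K" (3x3 intrinsics, pixels), "pose" (4x4, takes a point from camera to world coordinates). Camera axes: x right, y down, z forward; pixel columns grow to the right and rows downward; lengths in mm; the calibration is good to about 2 mm. A picture is of the moment at which its call begins. There is no depth.
- manip.sign_off(): hands the job in, once; it reports no verdict.
Trained networks look in the newest picture that a camera, given by its name, has taken for a name from the list of things; names that differ only in an ending like _2 or _b are one class to them, and where a whole thing is asked for, a point or a joint stands for the part that bears it (a point fixed in the world has none). Each returns a list of dicts, best first, with "score" (0 to 1); they miss things now and then, are a little off and sometimes report something else, mostly with a low value. They report only what shows in the picture. A call takes as long as a camera call.
- models.regions_of(camera, name): "pixels" (400x640 bool, what is visible of it) and "point" ([column, row] in pixels, amid what is visible of it).
The state is a dict: "clock": time; "joints": joint angles; "qd": joint speeds; "effort": joint torques, N m; "eef_pos": TCP position; "eef_rot": TCP orientation; "wrist_force": force on the tool from outside, world axes, zero at the start; "moment": the same for the moment, N m; "finger_gap": finger opening in mm.
Only numpy, scipy, OpenCV 4.12 (cv2) and the standard library are available. Lean on these libraries where they do the work, as an engineer would, in place of code of your own. Each camera call takes 0.05 s, during which the arm holds its last target.

## Working session

There is one attempt and no reset: what is moved stays moved. The work goes in short steps, Python scripts to look and compute and a shell command to move; the robot and the scene stay as the last step left them, time stands still between calls to the robot, and variables do not carry over. Pictures are saved under pics/ and viewed, and the job is handed in when it is done.

```bash
mkdir -p pics; cat > h.py <<'E'
import numpy as np, cv2
from cell import manip, cams, models
def snap(n,f):
    c=cams.camera(n); cv2.imwrite('pics/'+f,cv2.cvtColor(c['frame'],cv2.COLOR_RGB2BGR)); return c
def ray(c,u,v):
    d=np.linalg.inv(c['K'])@[u,v,1]; P=np.array(c['pose']); return P[:3,3],P[:3,:3]@d
def atz(c,u,v,z):
    o,d=ray(c,u,v); return o+d*(z-o[2])/d[2]
def proj(c,p):
    P=np.linalg.inv(np.array(c['pose'])); q=P[:3,:3]@np.array(p,float)+P[:3,3]; q=c['K']@q; return q[:2]/q[2]
E
python3 - <<'E'
from h import *
for n in ['scene','side','wrist']:
    c=snap(n,n+'0.png'); print(n,np.round(c['pose'],3).tolist(),np.round(c['K'],1).tolist())
    for t in ['motor','shaft_flat','collar','set_screw','shaft_tip']:
        for r in models.regions_of(n,t)[:2]: print(t,r['score'],r['point'],r['pixels'].sum())
print(manip.read_state())
E
```

```text
scene [[-0.051, 0.695, -0.718, 1091.324], [0.999, 0.046, -0.026, 22.613], [0.015, -0.718, -0.696, 590.301], [0.0, 0.0, 0.0, 1.0]] [[376.4, 0.0, 314.9], [0.0, 376.4, 194.6], [0.0, 0.0, 1.0]]
motor 0.87 [401.6, 208.0] 3595
collar 0.83 [198.7, 193.6] 454
set_screw 0.69 [345.2, 286.8] 3508
shaft_tip 0.67 [409.7, 170.3] 362
side [[-0.973, -0.154, 0.171, 438.346], [-0.229, 0.602, -0.765, 712.435], [0.015, -0.783, -0.621, 669.567], [0.0, 0.0, 0.0, 1.0]] [[428.4, 0.0, 319.2], [0.0, 428.4, 198.8], [0.0, 0.0, 1.0]]
motor 0.77 [328.2, 287.9] 4176
collar 0.54 [371.5, 168.8] 299
shaft_tip 0.59 [330.1, 248.8] 334
wrist [[0.403, -0.887, -0.225, 286.306], [-0.915, -0.391, -0.099, -475.221], [0.0, 0.246, -0.969, 384.86], [0.0, 0.0, 0.0, 1.0]] [[318.0, 0.0, 315.5], [0.0, 318.0, 194.4], [0.0, 0.0, 1.0]]
{'clock': 0.9, 'joints': array([-1.22358491e+00,  2.99882734e-01,  1.52098793e+00, -2.92569796e-05,
        1.32069729e+00, -6.66054202e-02]), 'qd': array([-1.82374948e-04, -3.14177273e-04,  1.68374819e-03, -1.39567608e-03,
        4.33089988e-06,  1.26171987e-03]), 'effort': array([ 1.32657631e-03, -5.31651914e+01, -3.52914083e+01,  7.09625892e-02,
        2.12935178e-02, -2.38971927e-05]), 'eef_pos': array([ 221.14505174, -503.57722046,  213.46016814]), 'eef_rot': array([3.14156989e+00, 2.99280267e-05, 4.13824073e-01]), 'wrist_force': array([ 0.13815734,  0.04097602, -0.34538322]), 'moment': array([-0.04106383,  0.01508289, -0.0683933 ]), 'finger_gap': 94.12537601263142}
```

View pics/scene0.png

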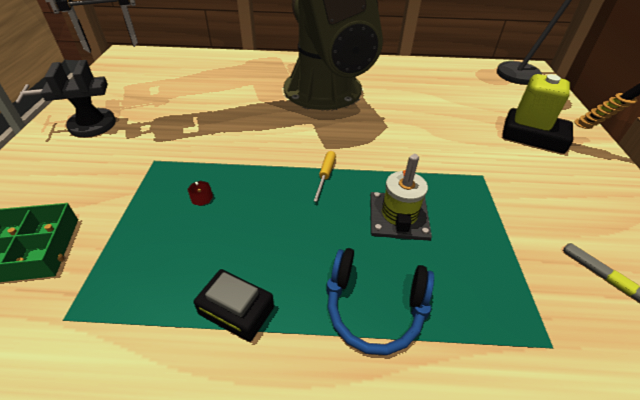

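View pics/side0.png

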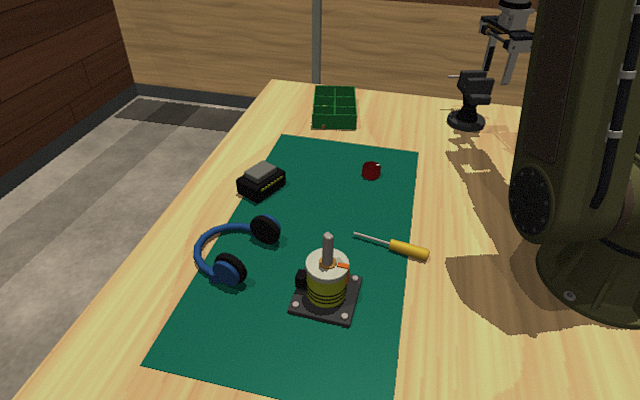

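```bash
python3 - <<'E'
import cv2
a=cv2.imread('pics/scene0.png'); b=cv2.imread('pics/side0.png')
import numpy as np
A=cv2.resize(a[130:270,340:480],(400,400),interpolation=cv2.INTER_CUBIC)
B=cv2.resize(b[220:340,270:390],(400,400),interpolation=cv2.INTER_CUBIC)
C=cv2.resize(a[160:220,170:230],(200,200),interpolation=cv2.INTER_CUBIC)
D=cv2.resize(b[140:200,340:400],(200,200),interpolation=cv2.INTER_CUBIC)
im=np.zeros((600,800,3),np.uint8); im[:400,:400]=A; im[:400,400:]=B; im[400:,:200]=C; im[400:,200:400]=D
cv2.imwrite('pics/crop0.png',im)
E
```

```text
(no output)
```

View pics/crop0.png

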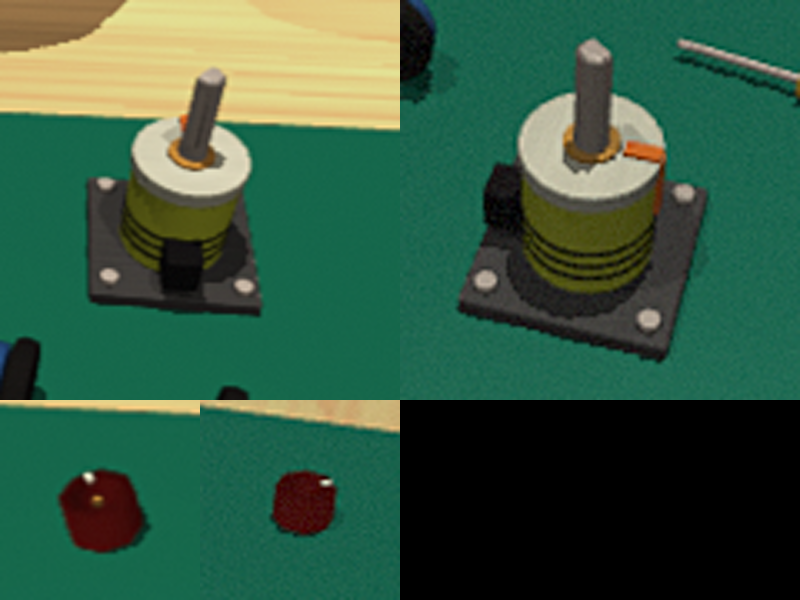

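```bash
cat >> h.py <<'E'
def load(n):
    import pickle
    return pickle.load(open(n+'.pkl','rb'))
E
python3 - <<'E'
from h import *
import pickle
for n in ['scene','side','wrist']:
    c=cams.camera(n); pickle.dump(c,open(n+'.pkl','wb'))
S=load('scene');D=load('side')
s=lambda u,v:(340+u*.35,130+v*.35)
d=lambda u,v:(270+(u-400)*.3,220+v*.3)
print('tip',atz(S,*s(211,74),165),atz(D,*d(593,46),165))
# corners of foot top z=12
for p in [(90,178),(92,295),(259,307)]: print('foot S',atz(S,*s(*p),12))
for p in [(460,303),(663,350),(706,186)]: print('foot D',atz(D,*d(*p),12))
print('bolts S',[atz(S,*s(*p),14).round(1) for p in [(105,184),(109,275),(244,286)]])
print('bolts D',[atz(D,*d(*p),14).round(1) for p in [(485,280),(648,319),(683,192)]])
print('pointer S',atz(S,*s(184,120),97),'D in/out',atz(D,*d(626,149),97),atz(D,*d(663,155),97))
print('housing top S l/r/t/b', [atz(S,*s(*p),95).round(1) for p in [(131,160),(251,168),(190,117),(192,198)]])
print('collar white S',atz(S,170+89*.3,160+78*.3,30),'D',atz(D,340+126*.3,140+82*.3,30))
for p in [(60,500-400),(142,505-400),(98,471-400),(75,545-400)]: print(atz(S,170+p[0]*.3,160+p[1]*.3,30))
r=models.regions_of('side','collar')[0]['pixels'];v,u=np.nonzero(r);print(u.min(),u.max(),v.min(),v.max(),u.mean(),v.mean())
print(atz(D,u.mean(),v.mean(),15))
r=models.regions_of('scene','collar')[0]['pixels'];v,u=np.nonzero(r);print(u.min(),u.max(),v.min(),v.max(),u.mean(),v.mean())
print(atz(S,u.mean(),v.mean(),15))
E
```

```text
tip [538.98616887 182.11038487 165.        ] [540.24947936 181.87024553 165.        ]
foot S [479.00919361 126.57149519  12.        ]
foot S [598.21673286 121.19650491  12.        ]
foot S [601.69434597 236.90219968  12.        ]
foot D [598.37375005 243.06264983  12.        ]
foot D [483.10898518 246.27810234  12.        ]
foot D [478.34288151 125.11449516  12.        ]
bolts S [array([487.1, 137.4,  14. ]), array([580.6, 134. ,  14. ]), array([584.8, 228.8,  14. ])]
bolts D [array([588.7, 226.1,  14. ]), array([494.5, 229.9,  14. ]), array([490.9, 134.9,  14. ])]
pointer S [504.9184809  181.20245023  97.        ] D in/out [519.28507089 185.45866848  97.        ] [499.06625262 184.8988593   97.        ]
housing top S l/r/t/b [array([547.2, 140.6,  95. ]), array([549.7, 221.4,  95. ]), array([498.9, 186.5,  95. ]), array([581.5, 177.7,  95. ])]
collar white S [ 495.40443284 -258.6646719    30.        ] D [ 495.53718552 -257.43260232   30.        ]
[ 517.35915727 -271.43068779   30.        ]
[ 518.44639943 -217.8016229    30.        ]
[ 488.2524303  -254.64910068   30.        ]
[ 556.77759884 -250.33547649   30.        ]
363 380 161 178 371.5037037037037 169.48888888888888
[ 510.45037292 -252.27293829   15.        ]
187 211 181 204 199.34273318872016 192.50108459869847
[ 508.18486213 -252.32161957   15.        ]
```

```bash
cat >> h.py <<'E'
def to(x,y,z,yaw):
    s=manip.read_state(); p=s['eef_pos']; w=s['eef_rot'][2]
    d=np.array([x,y,z])-p
    dy=(yaw-w+np.pi)%(2*np.pi)-np.pi
    print('t',round(s['clock'],2),'pos',p.round(1),'rot',s['eef_rot'].round(3),'gap',round(s['finger_gap'],1),'F',s['wrist_force'].round(1))
    print('ROW cm',np.round([(d[0]*np.cos(w)+d[1]*np.sin(w))/10,(d[0]*np.sin(w)-d[1]*np.cos(w))/10,-d[2]/10,-dy],3))
E
python3 -m pendant '[[[28.4,-25,0,-0.75],[28.4,-25,0,-0.75],[28.4,-25,0,-0.75],[28.4,-25,0,-0.75],[28.4,-25,0,-0.75]]]'
python3 -c "
from h import *
to(540,182,213,3.49)"
```

```text
clock: 1.65
eef_pos: [326.9, -275.1, 213.6]
eef_rot: [3.141, 0.0, 1.169]
wrist_force: [0.9, -0.9, -0.1]
finger_gap: 94.0
t 1.65 pos [ 326.9 -275.1  213.6] rot [3.141 0.    1.169] gap 94.0 F [ 0.9 -0.9 -0.1]
ROW cm [50.4    1.762  0.06  -2.321]
```

```bash

python3 -m pendant '[[[50.4,1.76,0,-0.75],[50.4,1.76,0,-0.75],[50.4,1.76,0,-0.75],[50.4,1.76,0,-0.75],[50.4,1.76,0,-0.75]]]'
python3 -c "
from h import *
to(540,182,213,3.49)"
```

```text
clock: 2.15
eef_pos: [434.0, -48.8, 213.8]
eef_rot: [3.141, 0.0, 1.92]
wrist_force: [1.3, -1.4, 1.1]
finger_gap: 94.0
t 2.15 pos [434.  -48.8 213.8] rot [3.141 0.    1.92 ] gap 94.0 F [ 1.3 -1.4  1.1]
ROW cm [18.061 17.861  0.08  -1.57 ]
```

```bash

python3 -m pendant '[[[18.06,17.86,0,-1.57],[18.06,17.86,0,-1.57],[18.06,17.86,0,-1.57],[18.06,17.86,0,-1.57],[18.06,17.86,0,-1.57]]]'
python3 -c "
from h import *
to(540,182,213,3.49)"
```

```text
clock: 2.65
eef_pos: [539.7, 177.8, 213.5]
eef_rot: [3.141, 0.0, 2.67]
wrist_force: [1.2, -0.9, -0.0]
finger_gap: 93.9
t 2.65 pos [539.7 177.8 213.5] rot [3.141 0.    2.67 ] gap 93.9 F [ 1.2 -0.9 -0. ]
ROW cm [ 0.164  0.385  0.05  -0.82 ]
```

```bash

python3 -m pendant '[[[0.1,0.1,0,-0.82],[0.1,0.1,0,-0.82],[0.1,0.1,0,-0.82],[0.1,0.1,0,-0.82],[0.1,0.1,0,-0.82]]]'
python3 -m pendant '[[[0,0,0,0]]]'
python3 - <<'E'
from h import *
to(540,182,213,3.49)
import pickle
c=snap('wrist','w1.png'); pickle.dump(c,open('w1.pkl','wb'))
for z in (165,110,95): print(z,proj(c,[539.6,182,z]))
E
```

```text
clock: 3.15
eef_pos: [538.8, 177.0, 213.4]
eef_rot: [3.142, -0.0, -2.863]
wrist_force: [-0.2, -0.3, -0.2]
finger_gap: 93.8
clock: 3.25
eef_pos: [538.8, 177.0, 213.5]
eef_rot: [-3.142, 0.0, -2.867]
wrist_force: [-0.2, 0.7, 0.1]
finger_gap: 93.6
t 3.25 pos [538.8 177.  213.5] rot [-3.142  0.    -2.867] gap 93.6 F [-0.2  0.7  0.1]
ROW cm [-0.252  0.452  0.046 -0.074]
165 [322.18832077 218.03839488]
110 [320.94949189 198.34854439]
95 [320.68819914 194.19557762]
```

View pics/w1.png

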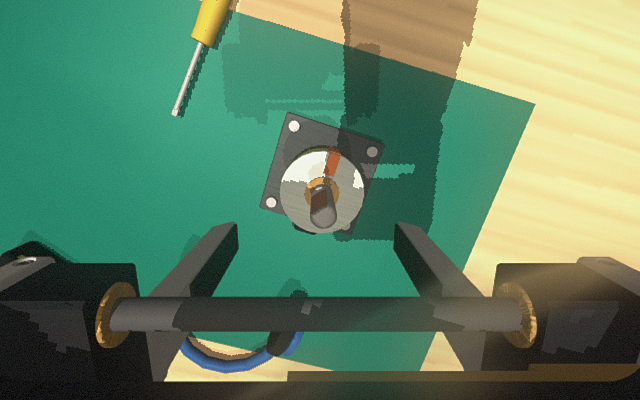

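```bash
python3 - <<'E'
import cv2
a=cv2.imread('pics/w1.png')
cv2.imwrite('pics/w1c.png',cv2.resize(a[100:250,240:390],(600,600),interpolation=cv2.INTER_CUBIC))
E
```

```text
(no output)
```

View pics/w1c.png

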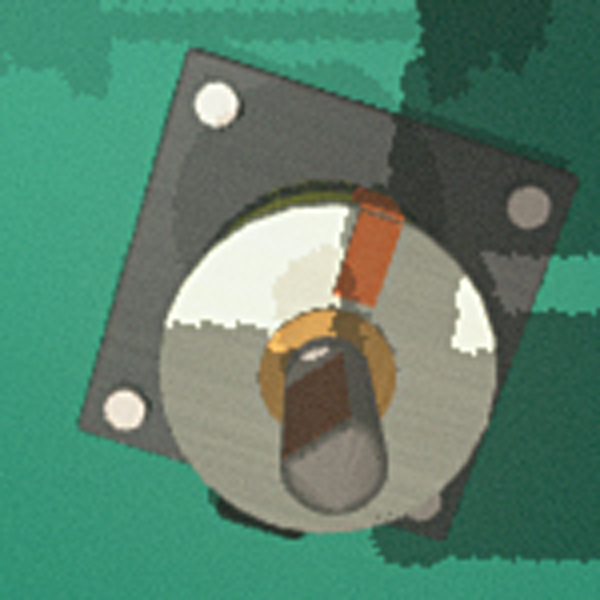

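```bash
python3 - <<'E'
from h import *
c=load('w1')
g=lambda u,v,z:atz(c,240+u/4,100+v/4,z)
a=g(285,459,165);b=g(351,418,165); d=b-a
n=np.array([d[1],-d[0]])/np.hypot(*d[:2]); print('edge',a,b,np.hypot(*d[:2]),'n',n,np.degrees(np.arctan2(n[1],n[0])))
# bottom edge z=110
a=g(286,380,110);b=g(342,348,110);d=b-a;print('bot',a,b,np.degrees(np.arctan2(d[1],d[0])))
p=g(355,303,97);q=g(383,200,97);print('ptr',p,q,np.degrees(np.arctan2(*(q-p)[1::-1])))
F=[g(*x,12) for x in[(191,48),(581,180),(80,428),(442,540)]];print(np.round(F,1)); print('foot centre',(F[0]+F[3])/2,(F[1]+F[2])/2)
for i,j in [(0,1),(2,3),(0,2),(1,3)]: e=F[j]-F[i];print(np.hypot(*e[:2]),np.degrees(np.arctan2(e[1],e[0])))
print('tipc',g(335,463,165))
E
```

```text
edge [539.35100777 173.66517512 165.        ] [528.6573123  183.00465769 165.        ] 14.197924412099743 n [0.65780619 0.75318724] 48.86722574092148
bot [538.92433007 173.02618671 110.        ] [528.47998856 182.99943264 110.        ] 136.3217526563632
ptr [520.24564557 184.12393921  97.        ] [495.85498396 183.52486057  97.        ] -178.59299521514546
[[477.3 126.5  12. ]
 [482.4 245.1  12. ]
 [595.4 122.2  12. ]
 [600.1 239.6  12. ]]
foot centre [538.71825955 183.05295007  12.        ] [538.88826599 183.62926415  12.        ]
118.67606044368634 87.55564267934724
117.51033897841539 87.69730692806834
118.21103373364576 -2.1075196705157753
117.91938721407456 -2.673275354961983
tipc [537.61019704 182.60576274 165.        ]
```

```bash
python3 -c "
from h import *
to(539,182.4,213,2.402)"
```

```text
t 3.3 pos [538.8 177.  213.4] rot [-3.142 -0.    -2.873] gap 94.0 F [-0.3  0.  -0.1]
ROW cm [-0.165  0.516  0.043  1.009]
```

```bash
python3 -m pendant '[[[-0.16,0.52,0,1.01],[-0.16,0.52,0,1.01],[-0.16,0.52,0,1.01],[-0.16,0.52,0,1.01],[-0.16,0.52,0,1.01]]]'
python3 -c "
from h import *
to(539,182.4,129,2.402)"
```

```text
clock: 3.8
eef_pos: [539.0, 182.4, 213.5]
eef_rot: [3.142, 0.0, 2.652]
wrist_force: [0.1, 0.5, 0.4]
finger_gap: 93.8
t 3.8 pos [539.  182.4 213.5] rot [3.142 0.    2.652] gap 93.8 F [0.1 0.5 0.4]
ROW cm [-5.000e-03  0.000e+00  8.446e+00  2.500e-01]
```

```bash
python3 -m pendant '[[[0,0,2,0.25],[0,0,5,0.25],[0,0,8.4,0.25],[0,0,8.4,0.25]]]' -0.3
python3 -m pendant '[[[0,0,0,0],[0,0,0,0],[0,0,0,0],[0,0,0,0]]]' -1 10
python3 -c "
from h import *
to(539,182.4,129,1.529)"
```

```text
clock: 4.2
eef_pos: [537.0, 181.9, 125.6]
eef_rot: [-3.136, -0.004, 2.41]
wrist_force: [-0.4, -0.9, 0.2]
finger_gap: 65.3
clock: 4.6
eef_pos: [539.4, 182.5, 130.6]
eef_rot: [3.14, 0.001, 2.413]
wrist_force: [-0.5, 0.3, 0.1]
finger_gap: 33.1
t 4.6 pos [539.4 182.5 130.6] rot [3.140e+00 1.000e-03 2.413e+00] gap 33.1 F [-0.5  0.3  0.1]
ROW cm [ 0.018 -0.032  0.158  0.884]
```

```bash
python3 -m pendant '[[[0,0,0,0],[0,0,0,0],[0,0,0,0],[0,0,0,0]]]' -1 10
python3 -c "
from h import *
to(539,182.4,129,1.529); print(manip.read_state()['moment'])"
```

```text
clock: 5.0
eef_pos: [540.1, 183.6, 129.9]
eef_rot: [3.137, 0.001, 2.414]
wrist_force: [10.4, 10.5, -5.3]
finger_gap: 15.9
t 5.0 pos [540.1 183.6 129.9] rot [3.137e+00 1.000e-03 2.414e+00] gap 15.9 F [10.4 10.5 -5.3]
ROW cm [-0.001 -0.164  0.086  0.885]
[ 1.59282867 -1.70782359 -0.03771518]
```

```bash
python3 -m pendant '[[[0,0.2,0,0],[0,0.2,0,0]]]' -1 15
python3 -c "
from h import *
to(541,182.3,129,1.529); print(manip.read_state()['moment'])"
```

```text
clock: 5.2
eef_pos: [540.2, 183.8, 129.8]
eef_rot: [-3.141, 0.0, 2.414]
wrist_force: [-3.0, -2.6, 4.4]
finger_gap: 15.7
t 5.2 pos [540.2 183.8 129.8] rot [-3.141  0.     2.414] gap 15.7 F [-3.  -2.6  4.4]
ROW cm [-0.156 -0.056  0.079  0.885]
[-0.44761     0.26914741  0.06315985]
```

```bash
python3 -m pendant '[[[-0.03,-0.04,0,0.147],[-0.06,-0.04,0,0.295],[-0.09,-0.04,0,0.442],[-0.12,-0.06,0,0.59],[-0.14,-0.07,0,0.737]]]' -1 15
python3 -c "
from h import *
to(540.9,182.2,129,1.529); print(manip.read_state()['moment'])"
```

```text
clock: 5.7
eef_pos: [540.5, 182.4, 129.8]
eef_rot: [-3.141, 0.0, 1.671]
wrist_force: [-5.4, -2.3, 5.8]
finger_gap: 15.9
t 5.7 pos [540.5 182.4 129.8] rot [-3.141  0.     1.671] gap 15.9 F [-5.4 -2.3  5.8]
ROW cm [-0.02   0.037  0.078  0.142]
[-0.36235623  0.90236551  0.04765855]
```

```bash
python3 -m pendant '[[[-0.02,-0.05,0,0.147],[-0.02,-0.05,0,0.147],[-0.02,-0.05,0,0.147]]]' -1 15
python3 -c "
from h import *
to(540.9,182.2,129,1.529); print(manip.read_state()['moment'])"
```

```text
clock: 6.0
eef_pos: [540.5, 182.1, 129.8]
eef_rot: [3.141, 0.0, 1.534]
wrist_force: [-1.7, -3.1, 6.3]
finger_gap: 15.7
t 6.0 pos [540.5 182.1 129.8] rot [3.141 0.    1.534] gap 15.7 F [-1.7 -3.1  6.3]
ROW cm [0.012 0.045 0.076 0.005]
[-0.54039732  0.32578194 -0.04957475]
```

```bash
python3 - <<'E'
from h import *
import pickle
c=snap('wrist','w2.png'); pickle.dump(c,open('w2.pkl','wb'))
a=cv2.imread('pics/w2.png')
print(proj(c,[538.6,182.2,165]))
cv2.imwrite('pics/w2c.png',cv2.resize(a[100:300,220:420],(600,600),interpolation=cv2.INTER_CUBIC))
E
```

```text
[311.79477527 269.38229302]
```

View pics/w2c.png

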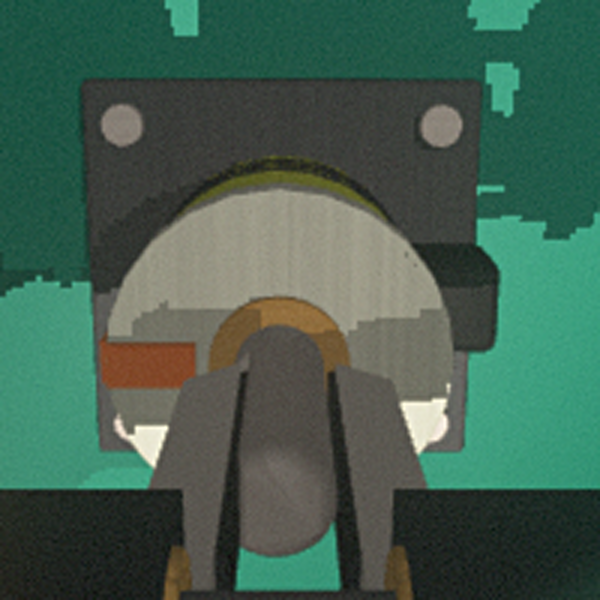

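```bash
python3 -m pendant '[[[0,0,0,0],[0,0,0,0],[0,0,0,0],[0,0,0,0]]]' -0.2
python3 -c "
from h import *
to(540.9,182.2,205,1.529)"
```

```text
clock: 6.45
eef_pos: [540.3, 182.2, 129.3]
eef_rot: [-3.141, 0.0, 1.531]
wrist_force: [-0.3, 0.4, 0.2]
finger_gap: 37.4
t 6.45 pos [540.3 182.2 129.3] rot [-3.141  0.     1.531] gap 37.4 F [-0.3  0.4  0.2]
ROW cm [-2.000e-03  5.800e-02 -7.572e+00  2.000e-03]
```

```bash
python3 -m pendant '[[[0,0,-2.5,0],[0,0,-7,0],[0,0,-8,0]]]' 1
python3 -c "
from h import *
to(509.5,-251.5,170,0.43)"
```

```text
clock: 6.75
eef_pos: [541.7, 182.6, 214.1]
eef_rot: [3.136, -0.002, 1.53]
wrist_force: [0.9, -0.2, -0.2]
finger_gap: 58.2
t 6.75 pos [541.7 182.6 214.1] rot [ 3.136e+00 -2.000e-03  1.530e+00] gap 58.2 F [ 0.9 -0.2 -0.2]
ROW cm [-43.505  -1.461   4.405   1.1  ]
```

```bash
python3 -m pendant '[[[-43.5,-1.46,4.4,1.1],[-43.5,-1.46,4.4,1.1],[-43.5,-1.46,4.4,1.1],[-43.5,-1.46,4.4,1.1],[-43.5,-1.46,4.4,1.1]]]' 1
python3 -c "
from h import *
to(509.5,-251.5,170,0.43)"
```

```text
clock: 7.25
eef_pos: [521.3, -67.6, 183.9]
eef_rot: [3.142, -0.0, 0.774]
wrist_force: [-0.1, 0.8, 0.1]
finger_gap: 93.7
t 7.25 pos [521.3 -67.6 183.9] rot [ 3.142 -0.     0.774] gap 93.7 F [-0.1  0.8  0.1]
ROW cm [-13.698  12.32    1.392   0.344]
```

```bash
python3 -m pendant '[[[-13.7,12.32,1.39,0.344],[-13.7,12.32,1.39,0.344],[-13.7,12.32,1.39,0.344],[-13.7,12.32,1.39,0.344],[-13.7,12.32,1.39,0.344]]]' 1
python3 - <<'E'
from h import *
import pickle
to(509.5,-251.5,170,0.43)
c=snap('wrist','w3.png'); pickle.dump(c,open('w3.pkl','wb'))
u,v=proj(c,[509.5,-251.5,30]).round().astype(int);print(u,v)
a=cv2.imread('pics/w3.png')
cv2.imwrite('pics/w3c.png',cv2.resize(a[v-50:v+50,u-50:u+50],(600,600),interpolation=cv2.INTER_CUBIC))
E
```

```text
clock: 7.75
eef_pos: [510.1, -253.3, 169.3]
eef_rot: [-3.141, 0.001, 0.432]
wrist_force: [-0.5, 1.1, 0.1]
finger_gap: 94.0
t 7.75 pos [ 510.1 -253.3  169.3] rot [-3.141e+00  1.000e-03  4.320e-01] gap 94.0 F [-0.5  1.1  0.1]
ROW cm [ 0.025 -0.188 -0.072  0.002]
313 186
```

View pics/w3c.png

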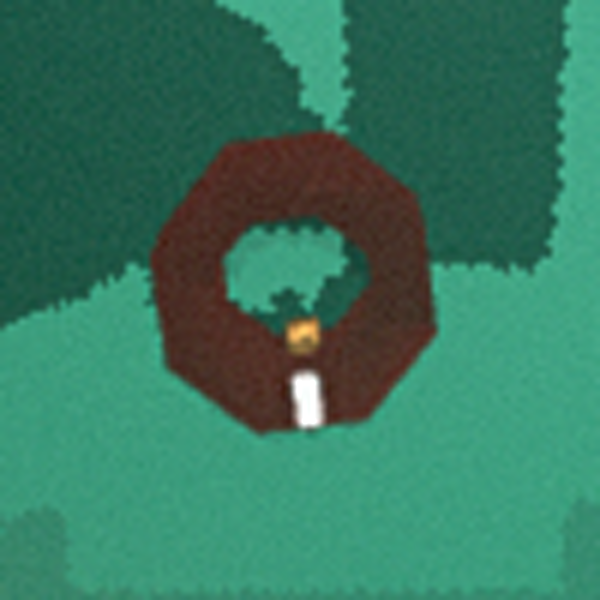

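```bash
python3 - <<'E'
from h import *
c=load('w3')
g=lambda u,v,z=30:atz(c,313-50+u/6,186-50+v/6,z)
V=np.array([g(*p) for p in [(260,433),(370,418),(436,325),(420,193),(335,131),(222,146),(152,250),(167,365)]])
print('center',V.mean(0)); 
for i in range(8):
    e=V[(i+1)%8]-V[i]; print(round(np.hypot(*e[:2]),1), round((np.degrees(np.arctan2(e[1],e[0]))-45*i+0)%360,1))
for i in range(4): m=(V[i]+V[(i+1)%8])/2-(V[i+4]+V[(i+5)%8])/2; print('across',np.hypot(*m[:2]),np.degrees(np.arctan2(m[1],m[0]))%360-45*i)
p,q=g(300,372),g(310,428); e=q-p; print('line',p,q,np.degrees(np.arctan2(e[1],e[0])))
m=g(305,400)-V.mean(0);print('line from centre',np.degrees(np.arctan2(m[1],m[0])))
print('mask');r=models.regions_of('wrist','collar')[0];print(r['score'],atz(c,*r['point'],30))
E
```

```text
center [ 511.90543418 -249.14893036   30.        ]
18.9 302.9
19.6 305.8
22.5 302.4
17.3 303.7
18.6 302.4
21.0 305.5
19.8 300.9
19.6 302.3
across 49.24481991266637 211.78685103347382
across 46.50879024407629 210.3781244764695
across 45.49384375610631 215.270250390804
across 48.77928282631578 215.6541816884336
line [ 498.5065747  -256.19550394   30.        ] [ 490.28171976 -261.85107378   30.        ] -145.48683172422184
line from centre -150.58674312116764
mask
0.58 [ 504.18776569 -252.36206193   30.        ]
```

```bash
python3 -c "
from h import *
to(510.3,-250,170,0.578)"
```

```text
t 7.85 pos [ 510.7 -250.   169.8] rot [-3.141  0.     0.435] gap 93.9 F [-0.4  0.1  0.3]
ROW cm [-0.039 -0.018 -0.022 -0.143]
```

```bash
python3 -m pendant '[[[0,0,0,-0.143],[0,0,5,-0.143],[0,0,10,-0.143]]]' 1
python3 -m pendant '[[[0,0,0,0],[0,0,0,0]]]' 
python3 -c "
from h import *
to(510.3,-250,10,0.578)"
```

```text
clock: 8.15
eef_pos: [512.0, -248.6, 70.4]
eef_rot: [3.139, -0.002, 0.581]
wrist_force: [0.9, -0.1, -1.2]
finger_gap: 93.9
clock: 8.35
eef_pos: [511.6, -249.0, 71.5]
eef_rot: [-3.141, 0.0, 0.58]
wrist_force: [0.6, 0.0, 0.8]
finger_gap: 94.0
t 8.35 pos [ 511.6 -249.    71.5] rot [-3.141  0.     0.58 ] gap 94.0 F [0.6 0.  0.8]
ROW cm [-1.610e-01  1.300e-02  6.155e+00  2.000e-03]
```

```bash
python3 -m pendant '[[[-0.14,0,3,0],[-0.14,0,5.5,0],[-0.14,0,6.1,0],[-0.14,0,6.1,0]]]' -0.4
python3 -m pendant '[[[0,0,0,0],[0,0,0,0],[0,0,0,0],[0,0,0,0]]]' -1 20
python3 -c "
from h import *
to(510.3,-250,10,0.578)"
```

```text
clock: 8.75
eef_pos: [510.8, -250.7, 11.2]
eef_rot: [3.14, -0.001, 0.579]
wrist_force: [1.4, -0.3, 0.1]
finger_gap: 65.2
clock: 9.15
eef_pos: [510.6, -250.8, 11.0]
eef_rot: [3.14, -0.001, 0.579]
wrist_force: [-1.7, 1.5, 8.6]
finger_gap: 45.9
t 9.15 pos [ 510.6 -250.8   11. ] rot [ 3.14e+00 -1.00e-03  5.79e-01] gap 45.9 F [-1.7  1.5  8.6]
ROW cm [ 0.023 -0.086  0.095  0.001]
```

```bash
python3 -m pendant '[[[0,0,0,0],[0,0,0,0]]]' -1 35
python3 -c "
from h import *
to(510.3,-250,10,0.578)"
python3 -m pendant '[[[0,0,-3,0],[0,0,-8,0],[0,0,-13,0],[0,0,-17,0],[0,0,-20,0]]]'
python3 - <<'E'
from h import *
import pickle
to(538.6,182.2,220,-0.042)
c=snap('wrist','w4.png'); pickle.dump(c,open('w4.pkl','wb'))
E
```

```text
clock: 9.35
eef_pos: [510.6, -250.8, 10.9]
eef_rot: [3.14, -0.001, 0.579]
wrist_force: [-1.6, 1.5, 8.0]
finger_gap: 45.7
t 9.35 pos [ 510.6 -250.8   10.9] rot [ 3.14e+00 -1.00e-03  5.79e-01] gap 45.7 F [-1.6  1.5  8. ]
ROW cm [ 0.02  -0.085  0.092  0.001]
clock: 9.85
eef_pos: [510.1, -250.6, 213.2]
eef_rot: [3.139, -0.002, 0.579]
wrist_force: [0.9, 0.4, -1.2]
finger_gap: 46.2
t 9.85 pos [ 510.1 -250.6  213.2] rot [ 3.139e+00 -2.000e-03  5.790e-01] gap 46.2 F [ 0.9  0.4 -1.2]
ROW cm [ 26.061 -34.675  -0.684   0.621]
```

View pics/w4.png

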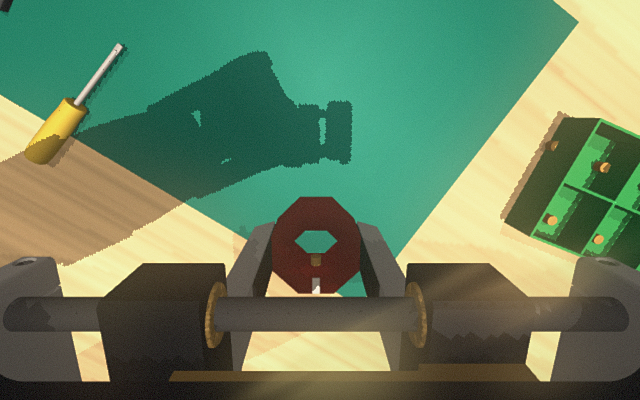

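```bash
python3 - <<'E'
from h import *
c=load('w4')
p0=np.array([510.1,-250.6,213.2]);w=.579
X=np.array([np.cos(w),np.sin(w),0]);Y=np.array([np.sin(w),-np.cos(w),0]);Z=np.array([0,0,-1.])
a=cv2.imread('pics/w4.png')
outs=[]
for off in (-2,0,2):
    im=a.copy()[180:310,250:390]; im=cv2.resize(im,None,fx=2.8,fy=2.8,interpolation=cv2.INTER_CUBIC)
    def draw(R,n,z,col,ph):
        P=[proj(c,p0+X*(off+R*np.cos(t))+Y*R*np.sin(t)+Z*z) for t in np.arange(n)*2*np.pi/n+ph]
        P=((np.array(P)-[250,180]+.5)*2.8*8).astype(np.int32); cv2.polylines(im,[P],True,col,1,cv2.LINE_AA,3)
    draw(23/np.cos(np.pi/8),8,-19,(0,255,255),np.pi/8); draw(13,40,-19,(255,255,0),0); draw(23/np.cos(np.pi/8),8,11,(255,0,255),np.pi/8)
    draw(13,40,11,(0,255,0),0)
    outs.append(im)
im=np.vstack([np.hstack(outs[:2]),np.hstack([outs[2],cv2.resize(a[180:310,250:390],None,fx=2.8,fy=2.8)])])
cv2.imwrite('pics/w4f.png',cv2.resize(im,(784,600) if 0 else (int(im.shape[1]*600/im.shape[0]),600)))
E
```

```text
(no output)
```

View pics/w4f.png

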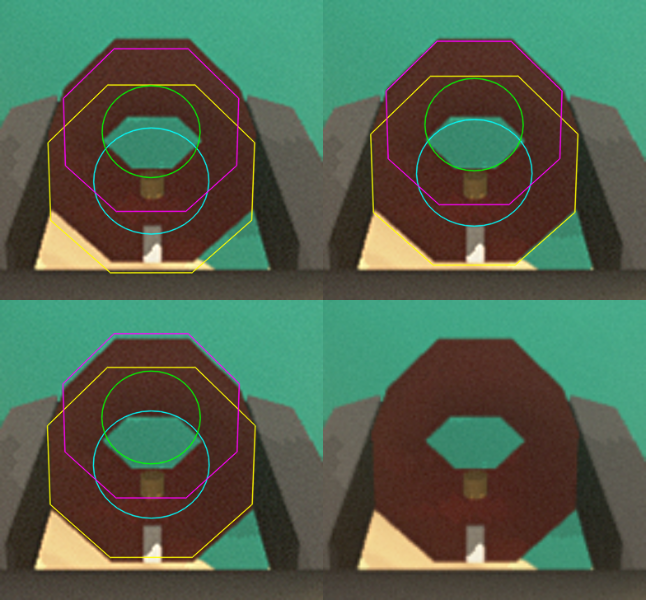

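```bash
python3 -m pendant '[[[26.0,-34.7,-0.6,0.62],[26.0,-34.7,-0.6,0.62],[26.0,-34.7,-0.6,0.62],[26.0,-34.7,-0.6,0.62],[26.0,-34.7,-0.6,0.62]]]'
python3 -c "
from h import *
to(538.3,182.2,210,-0.04)"
```

```text
clock: 10.4
eef_pos: [525.2, -14.8, 213.1]
eef_rot: [3.141, -0.001, -0.047]
wrist_force: [0.7, -0.5, -1.9]
finger_gap: 45.6
t 10.4 pos [525.2 -14.8 213.1] rot [ 3.141e+00 -1.000e-03 -4.700e-02] gap 45.6 F [ 0.7 -0.5 -1.9]
ROW cm [ 3.8600e-01 -1.9736e+01  3.1100e-01 -7.0000e-03]
```

```bash
python3 -m pendant '[[[0.39,-5,0.1,-0.005],[0.39,-10,0.1,-0.005],[0.39,-15,0.1,-0.005],[0.39,-18,0.3,-0.005],[0.39,-19.7,0.3,-0.005]]]'
python3 -m pendant '[[[0,0,0,0],[0,0,0,0]]]'
python3 - <<'E'
from h import *
import pickle
to(538.3,182.2,180,-0.04)
for n in ['scene','side','wrist']:
    c=snap(n,n+'5.png'); pickle.dump(c,open(n+'5.pkl','wb'))
a=cv2.imread('pics/scene5.png')[110:230,340:500]; b=cv2.imread('pics/side5.png')[190:310,250:410]
im=np.hstack([cv2.resize(x,(400,300),interpolation=cv2.INTER_CUBIC) for x in (a,b)])
w=cv2.imread('pics/wrist5.png')[170:320,220:420]
im=np.vstack([im,np.hstack([cv2.resize(w,(400,300),interpolation=cv2.INTER_CUBIC),np.zeros((300,400,3),np.uint8)])])
cv2.imwrite('pics/m5.png',im)
E
```

```text
clock: 10.9
eef_pos: [537.0, 182.7, 209.6]
eef_rot: [-3.141, 0.0, -0.034]
wrist_force: [0.4, -0.6, -1.2]
finger_gap: 45.7
clock: 11.1
eef_pos: [537.5, 179.5, 209.8]
eef_rot: [3.141, -0.0, -0.036]
wrist_force: [0.2, -0.3, -1.4]
finger_gap: 45.9
t 11.1 pos [537.5 179.5 209.8] rot [ 3.141 -0.    -0.036] gap 45.9 F [ 0.2 -0.3 -1.4]
ROW cm [ 0.071 -0.269  2.976  0.004]
```

View pics/m5.png

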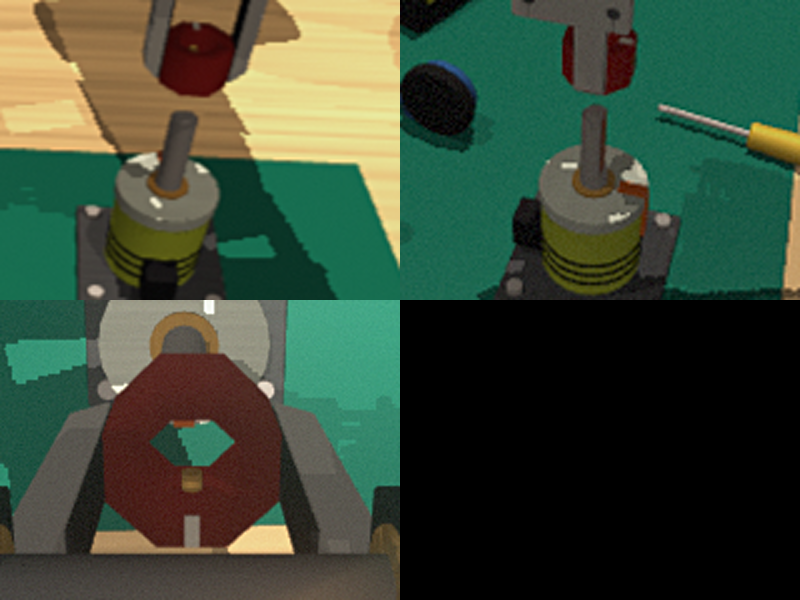

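```bash
python3 -m pendant '[[[0.07,-0.27,1.5,0.004],[0.07,-0.27,2.5,0.004],[0.07,-0.27,2.7,0.004],[0.07,-0.27,2.7,0.004],[0.07,-0.27,2.7,0.004]]]'
python3 -c "
from h import *
to(538.3,182.2,146,-0.04)"
```

```text
clock: 11.75
eef_pos: [538.4, 182.9, 183.2]
eef_rot: [-3.141, -0.001, -0.04]
wrist_force: [-0.2, 0.7, -1.6]
finger_gap: 46.2
t 11.75 pos [538.4 182.9 183.2] rot [-3.141e+00 -1.000e-03 -4.000e-02] gap 46.2 F [-0.2  0.7 -1.6]
ROW cm [-0.008  0.071  3.719 -0.   ]
```

```bash
python3 -m pendant '[[[-0.01,0.05,0.3,0],[-0.01,0.05,0.7,0],[-0.01,0.05,1.1,0],[-0.01,0.05,1.5,0]]]'
python3 -c "
from h import *
to(538.3,182.2,146,-0.04); print(manip.read_state()['moment'])"
```

```text
clock: 12.15
eef_pos: [538.0, 182.6, 167.2]
eef_rot: [3.142, 0.0, -0.04]
wrist_force: [0.4, -0.3, -0.9]
finger_gap: 46.0
t 12.15 pos [538.  182.6 167.2] rot [ 3.142  0.    -0.04 ] gap 46.0 F [ 0.4 -0.3 -0.9]
ROW cm [ 0.028  0.037  2.125 -0.   ]
[ 0.04281033 -0.01630192  0.03265458]
```

```bash
python3 -m pendant '[[[0.01,0.03,0.4,0],[0.01,0.03,0.8,0],[0.01,0.03,1.2,0]]]'
python3 -c "
from h import *
to(538.3,182.2,146,-0.04); print(manip.read_state()['moment'])"
```

```text
clock: 12.45
eef_pos: [538.2, 182.3, 155.3]
eef_rot: [3.142, 0.0, -0.04]
wrist_force: [-0.2, 0.1, -1.3]
finger_gap: 45.9
t 12.45 pos [538.2 182.3 155.3] rot [ 3.142  0.    -0.04 ] gap 45.9 F [-0.2  0.1 -1.3]
ROW cm [ 0.015  0.008  0.927 -0.   ]
[ 0.02865231 -0.05772681  0.01142334]
```

```bash
python3 -m pendant '[[[0,0,0.4,0],[0,0,0.8,0],[0,0,0.93,0],[0,0,0.93,0]]]'
python3 -c "
from h import *
to(538.3,182.2,146,-0.04); print(manip.read_state()['moment'])"
```

```text
clock: 12.85
eef_pos: [538.1, 182.3, 146.2]
eef_rot: [3.142, 0.0, -0.04]
wrist_force: [-1.3, 0.0, -1.5]
finger_gap: 45.5
t 12.85 pos [538.1 182.3 146.2] rot [ 3.142  0.    -0.04 ] gap 45.5 F [-1.3  0.  -1.5]
ROW cm [ 0.019  0.008  0.017 -0.   ]
[ 0.07688711 -0.00162486  0.0467478 ]
```

```bash
python3 -m pendant '[[[0.1,0,0.02,0],[0.1,0,0.02,0],[0.1,0,0.02,0]]]'
python3 -m pendant '[[[0.05,0,0,0],[0.1,0,0,0],[0.1,0,0,0]]]'
python3 -c "
from h import *
to(538.3,182.2,146,-0.04); print(manip.read_state()['moment'])"
```

```text
clock: 13.15
eef_pos: [539.3, 182.2, 146.3]
eef_rot: [-3.142, -0.0, -0.04]
wrist_force: [0.2, -0.5, -1.6]
finger_gap: 45.5
clock: 13.45
eef_pos: [539.7, 182.3, 146.1]
eef_rot: [3.141, 0.001, -0.04]
wrist_force: [-5.6, -0.2, 1.9]
finger_gap: 45.6
t 13.45 pos [539.7 182.3 146.1] rot [ 3.141e+00  1.000e-03 -4.000e-02] gap 45.6 F [-5.6 -0.2  1.9]
ROW cm [-0.136  0.011  0.015 -0.   ]
[0.01680175 1.04656128 0.04659843]
```

```bash
python3 -m pendant '[[[0,0,0,0],[0,0,0,0],[0,0,0,0],[0,0,0,0],[0,0,0,0]]]'
python3 - <<'E'
from h import *
import pickle
for n in ['scene','side','wrist']:
    c=snap(n,n+'6.png'); pickle.dump(c,open(n+'6.pkl','wb'))
a=cv2.imread('pics/scene6.png')[120:210,350:470]; b=cv2.imread('pics/side6.png')[200:290,270:390]
im=np.hstack([cv2.resize(x,(400,300),interpolation=cv2.INTER_CUBIC) for x in (a,b)])
w=cv2.imread('pics/wrist6.png')[170:320,220:420]; w2=cv2.imread('pics/wrist6.png')[220:310,260:380]
im=np.vstack([im,np.hstack([cv2.resize(x,(400,300),interpolation=cv2.INTER_CUBIC) for x in (w,w2)])])
cv2.imwrite('pics/m6.png',im); to(539.7,182.2,146,-.04)
E
```

```text
clock: 13.95
eef_pos: [539.7, 182.2, 146.1]
eef_rot: [3.141, 0.001, -0.04]
wrist_force: [-5.2, 0.3, 1.8]
finger_gap: 45.8
t 14.1 pos [539.7 182.3 146.1] rot [ 3.141e+00  1.000e-03 -4.000e-02] gap 45.6 F [-5.9 -0.6  1.8]
ROW cm [ 0.004  0.005  0.013 -0.   ]
```

View pics/m6.png

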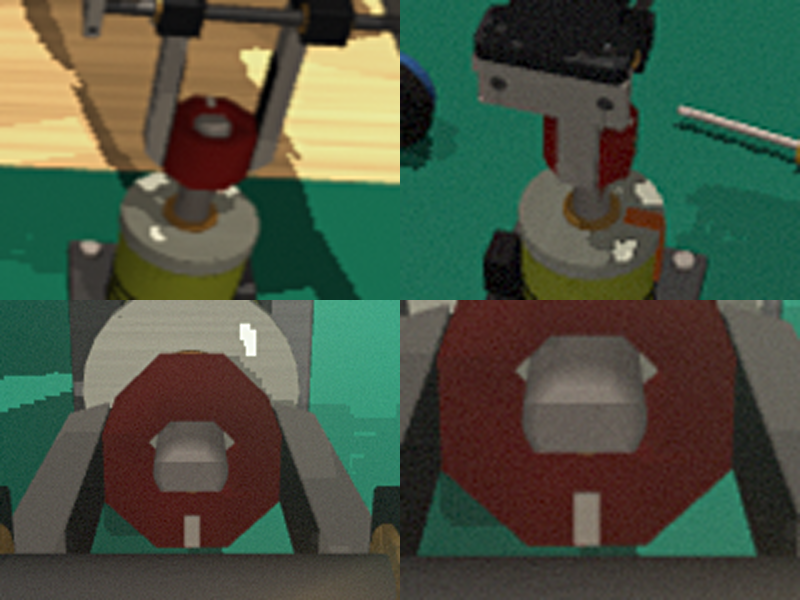

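```bash
python3 - <<'E'
from h import *
outs=[]
for n,(u0,v0) in (('wrist6',(260,220)),('scene6',(380,130))):
  c=load(n); a=cv2.imread('pics/'+n+'.png')
  for zz in (162,165,168):
    f=5 if n=='wrist6' else 6
    W,H=(110,80) if n=='wrist6' else (60,60)
    f=260/W; im=cv2.resize(a[v0:v0+H,u0:u0+W],(260,int(H*f)),interpolation=cv2.INTER_CUBIC)
    def draw(P,col):
        P=[proj(c,p) for p in P]; P=((np.array(P)-[u0,v0]+.5)*f*8).astype(np.int32); cv2.polylines(im,[P],True,col,1,cv2.LINE_AA,3)
    A=np.array([539.7,182.25,0]); X=np.array([1,-.04,0]);Y=np.array([.04,1,0]);k=np.array([0,0,1.])
    R=23/np.cos(np.pi/8)
    draw([A+X*R*np.cos(t)+Y*R*np.sin(t)+k*zz for t in np.arange(8)*np.pi/4+np.pi/8],(0,255,255))
    draw([A+X*13*np.cos(t)+Y*13*np.sin(t)+k*zz for t in np.arange(8)*np.pi/4+np.pi/8],(255,255,0))
    B=A-2*X
    draw([B+X*max(-6,10*np.cos(t))+Y*10*np.sin(t)+k*(zz-3) for t in np.arange(60)*np.pi/30],(0,255,0))
    outs.append(im)
h1=np.hstack(outs[:3]);h2=np.hstack(outs[3:]);cv2.imwrite('pics/f6.png',np.vstack([h1,h2]))
E
```

```text
(no output)
```

View pics/f6.png

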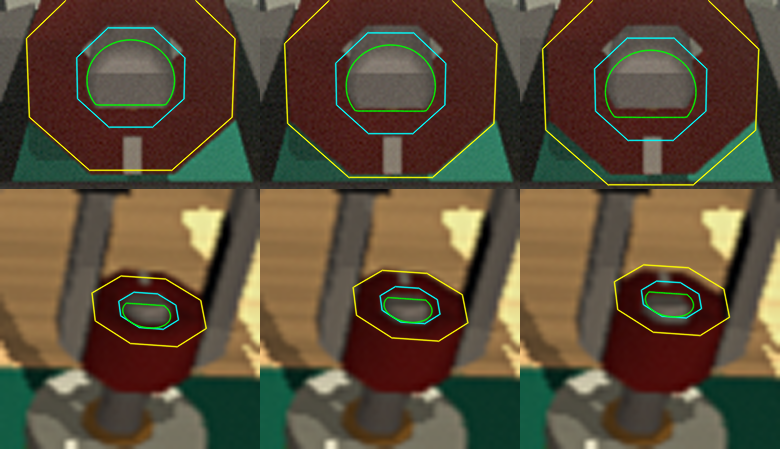

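```bash
python3 - <<'E'
from h import *
to(539.7,182.2,146,-.04)
print(manip.sign_off())
E
```

```text
t 14.1 pos [539.7 182.3 146.1] rot [ 3.141e+00  1.000e-03 -4.000e-02] gap 45.6 F [-5.9 -0.6  1.8]
ROW cm [ 0.004  0.005  0.013 -0.   ]
the job is handed in; nothing more can be done
None
```

I turned the shaft to the pointer, fitted the collar and signed off at 14.1 s of the 64 s allowed. No verdict came back, so everything below is from my own checks.

- **Shaft:** I pinched it across flat and back. The finger gap read 15.7–15.9 mm, so a pad lay on the flat. I then turned it about 0.88 rad, until its flat faced the pointer to within about 0.5° by the tool's yaw. The wrist picture agreed.
- **Collar:** I gripped it on the two sides next to the screw, leaving the screw free for your colleague. It went down over the shaft with no contact force.
- **Final hold:**
  - The collar is upright, with its top at about 165 mm, level with the shaft's end to within about 1 mm.
  - The screw side is at the flat and the pointer.
  - The tip presses on the flat with a steady 5–6 N, and the grip is 35 N.

**Differences found:**
- The screw touched about 1 mm earlier along x than my estimate of the shaft's axis predicted. The shaft edge also sat about 1 pixel off the overlay in the last wrist picture. Both are within the calibration error, so I left the collar where it was.
- I could not see the screw tip on the flat directly in the last pictures. The contact is judged from the force.

My moves stayed clear of the screwdriver, the battery and the headphones, but I did not measure their positions again at the end.

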